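# Thread three centring collars onto a carrier rod and hang the loaded rod on its stand

### The arm

A 6-joint arm with a two-finger parallel gripper is mounted at the origin on the work surface; the furniture and walls round the work are solid. World frame = base frame: x ahead of the robot, y to its left, z up, the work surface at z = 0. Lengths are in m, angles in rad, forces in N, time in s.
With the tool pointing down it reaches from about 0.3 to 0.775 m from the base axis. Payload 14.6 kg.
Tool frame: the origin (TCP) lies on the centre line of the jaws, within the pads' length; the fingertips stand 19 mm ahead of it and the grasp point (between the pads) is the TCP; z points along the fingers, y is the line along which they close (so a half turn about z gives the same grasp; the last joint's range is limited). The gripper opens to 85 mm and grips with 20 to 120 N. Pads are 22 mm wide; open, the fingers measure 114 mm over their backs; the gripper's body (76 mm by 85 mm) begins 54 mm behind the grasp point. The pads swing forward as they close: fully open they stand 13 mm farther back than shut.
Start: joints at [1.24, 0.3, 1.521, -0, 1.321, -0.067], TCP at [0.143, 0.531, 0.25] pointing down, gripper open.
Joint ranges: [-3.03, 3.03], [-0.79, 2.21], [0.23, 2.52], [-1.04, 4.18], [0, 3.07], [-2.55, 2.55]. Speed limits (rad/s): [2.22, 2.22, 2.57, 3.14, 3.14, 3.14].

### API

Orientations are given as a rotation vector (axis times angle).
In Python, from station import arm gives the robot as it stands. The module is installed in compiled form; this text tells all that it offers.
- The arm moves only by the tool arm_command, never from a script. Its argument "plan" is a list of rows, each a list of 4 numbers: the shift along the tool's x, y, z in m, then the turn about the tool's z in degrees. A call has 1 to 5 rows; each row shifts and turns the commanded pose from where the row before left it, along the tool's axes as they then stand; what a row does not reach is not made up. A row lasts 1/8 s, in which the tool goes at most 62.5 mm and 10.7 degrees, less where a joint would pass 70% of its speed; a pose out of reach is approached as far as the arm can. A call is refused whole if a number of a shift passes 0.0625 or a number of a turn 10.7, either way. A call with a gripper value outside its range is refused whole. "claw" is the finger opening in m, from 0 to 0.0854, set as the call begins (left out, the last holds). The fingers move at their own pace and stop on an object; "newtons" is the grip in N (left out, the last holds). Time passes only in rows, so rows that do not move let the fingers close. It gives the time, the measured TCP pose, the force, the opening and the grip force at its end, in the units of the state.
- arm.sense(): the state, without advancing time (a new reading comes with each control period).
- arm.read_camera(name): name is "scene" or "top"; returns a dict with "img" (480x640x3 uint8, red, green, blue), "range_z" (480x640 float32, m along the optical axis (not along the pixel's ray), 0 where there is no reading), "fx", "fy", "cx", "cy" (pixels), "rvec" (rotation vector, rad) and "tvec" (3), from world to camera coordinates, as OpenCV has them. Camera axes: x right, y down, z forward; pixel columns grow to the right and rows downward; lengths in m; the calibration is good to about 2 mm. A picture is of the moment at which its call begins.
- arm.hand_in(): hands the job in; it is judged then, once.
The state is a dict: "time": time; "qpos": joint angles; "qd": joint speeds; "joint_efforts": joint torques, N m; "eef_pos": TCP position; "tool_rot": TCP orientation; "wrist_force": force on the tool from outside, world axes, zero at the start; "wrist_torque": the same for the moment, N m; "opening": finger opening in m; "grasp_force": force on a finger pad.
Only numpy, scipy, OpenCV 4.12 (cv2) and the standard library are available. Lean on these libraries where they do the work, as an engineer would, in place of code of your own. Each camera call takes 0.05 s, during which the arm holds its last target. There are 200 camera calls.

### The job

Take the carrier rod by its handle from its stand and thread it, from the open end of the comb rack that its tip faces, through the eccentric holes of all three centring collars while they stand in the rack, feeling for each hole and never pushing hard against a collar (15 N is too much). Slide it in until the flange is close to the first collar, lift the three collars out of the rack together on the rod, and lay the loaded rod gently back into both notches of its stand as it lay before, all collars still on it between flange and tip. Let go, drop nothing, and leave the other things on the table alone.

Things in the scene. Friction and masses are not known exactly. Their poses are not given: they have to be found in the camera images.
- rod: Carrier rod on its stand. Origin on the axis at the flange's front; x along the axis to the tip. Steel rod 8 mm thick from x = 0 to 100 mm (round, domed tip); flange 18 mm across, x -4 to 0; 8 mm neck, x -20 to -4; black square handle 14 x 14 mm, x -76 to -20 (grip at -48), y and z square to its sides. 90 g, balanced near the flange.
- stand: Aluminium stand of the rod, fixed. Origin under the middle of its foot (132 x 70 x 8 mm), z up, x as the resting rod's x. Two posts 6 mm thick at x = -48 and +49 mm, each with a V notch open at the top (prongs 71 mm above the table, mouth about 26 mm wide). The rod's neck belongs in the notch at -48, its tip end in that at +49.
- stand_seat (a point): Where the rod's origin lies when it rests properly in both notches (x = -36, z = +65 mm in the stand's frame); axes as the stand's. 57 mm free below, between the posts.
- rack: Aluminium comb rack, fixed, foot 86 x 74 x 10 mm. Origin under the middle of its foot, z up; x is the way the rod is pushed in (both ends open). Grooves 10 mm wide at x = -20, 0, +20 mm hold one collar each on edge in a V cradle. Posts beside the grooves end 66 mm above the table, at x = -30 and +30 mm, and leave 36 mm between them for the rod.
- rack_axis (a point): Point on the common centre axis of the three seated collars, at the middle one (x = 0, z = +60 mm in the rack's frame); axes as the rack's.
- collar_a: Centring collar, on edge in the rack groove at x = -20 mm: steel ring 44 mm across, 8 mm thick, 47 g. Origin at its centre, x along its axis (the rack's x). A brass insert (31 mm, flush) turns easily in it; the insert's one through hole, 12 mm wide, has its centre 7 mm off the collar's, at any angle, NOT measured: see or feel for it. A rod in it can move it round this circle with about 1 N.
- collar_b: Centring collar, on edge in the rack groove at x = 0 mm: steel ring 44 mm across, 8 mm thick, 47 g. Origin at its centre, x along its axis (the rack's x). A brass insert (31 mm, flush) turns easily in it; the insert's one through hole, 12 mm wide, has its centre 7 mm off the collar's, at any angle, NOT measured: see or feel for it. A rod in it can move it round this circle with about 1 N.
- collar_c: Centring collar, on edge in the rack groove at x = +20 mm: steel ring 44 mm across, 8 mm thick, 47 g. Origin at its centre, x along its axis (the rack's x). A brass insert (31 mm, flush) turns easily in it; the insert's one through hole, 12 mm wide, has its centre 7 mm off the collar's, at any angle, NOT measured: see or feel for it. A rod in it can move it round this circle with about 1 N.
- tip_box: bystander: pipette tip box 84 x 116 x 62 mm; origin at its underside
- oil_bottle: bystander: white bottle with a yellow cap, 55 mm in diameter, 118 mm high; origin at its underside
- medium_bottle_b: bystander: pink bottle with a blue cap, 46 mm in diameter, 98 mm high; origin at its underside
- dish_35_a: bystander: small pink dish, 38 mm in diameter, 11 mm high; origin at its underside
- dish_35_b: bystander: small pink dish, 38 mm in diameter, 11 mm high; origin at its underside
- marker_blue: bystander: felt marker 132 x 13 x 13 mm, lying; origin at its underside
- tweezers: bystander: tweezers 13 x 118 x 9 mm, lying; origin at its underside
There are look-alikes about, which are no part of the job. What is shaped like the rod but orange is not meant.

How it is judged:
By the outcome, as a careful person would: the job done as asked, in the order asked, and still so for the second after the job is handed in, with the robot touching nothing.
It also fails if it takes over 64 s, if anything falls off the work surface, if the arm or the gripper's body presses on something with over 40 N, if the wrist force passes 120 N, or if a joint passes its speed limit or range.

## Working session

There is one attempt and no reset: what is moved stays moved. The work goes in short steps, Python scripts to look and compute and a tool call to move; the robot and the scene stay as the last step left them, time stands still between calls to the robot, and variables do not carry over. Pictures are saved under pics/ and viewed, at most 10 in all, crops included, and the job is handed in when it is done.

Besides the shell and the picture viewer there is one more tool, called after "Emit:" in YAML: its name, and indented under it one key for each argument. arm_command: Moves the arm, as the interface text tells. Its arguments: {"type":"object","properties":{"plan":{"type":"array"},"claw":{"type":"number"},"newtons":{"type":"number"}},"required":["plan"]}

```bash
mkdir -p pics; cat > h.py <<'E'
import numpy as np,cv2
from station import arm
from scipy.spatial.transform import Rotation as R
def cam(n):
    c=arm.read_camera(n); np.savez(n+'.npz',**c); return c
def load(n): return dict(np.load(''+n+'.npz'))
def cloud(c):
    v,u=np.mgrid[0:480,0:640]; z=c['range_z']
    p=np.stack([(u-c['cx'])/c['fx']*z,(v-c['cy'])/c['fy']*z,z],-1)
    M=R.from_rotvec(c['rvec'].ravel()).as_matrix()
    return (p-c['tvec'].ravel())@M
E
python3 - <<'E'
from h import *
for n in('scene','top'):
    c=cam(n); cv2.imwrite(f'pics/{n}0.png',c['img'][:,:,::-1])
    M=R.from_rotvec(c['rvec'].ravel()).as_matrix(); print(n,c['fx'],-M.T@c['tvec'].ravel())
print(arm.sense())
E
```

```text
scene 462.63587275145727 [0.18123507 0.553539   0.76659896]
top 457.2608960762336 [ 0.40316177 -0.01831179  0.92632674]
{'time': 0.1, 'qpos': array([ 1.24040677e+00,  3.00413562e-01,  1.52151051e+00,  1.11403803e-05,
        1.32072229e+00, -6.65995838e-02]), 'qd': array([-0.00181222,  0.00011448, -0.00225099, -0.00065084,  0.00036039,
       -0.00114814]), 'joint_efforts': array([ 4.99331363e-04, -5.44392586e+01, -3.62361968e+01, -1.40696275e-04,
        3.13316828e-03, -7.36434299e-05]), 'eef_pos': array([0.14334577, 0.53079339, 0.24978272]), 'tool_rot': array([-4.13135504e-01, -3.11408877e+00,  1.61920826e-03]), 'wrist_force': array([0.2065492 , 0.4363209 , 0.55282391]), 'wrist_torque': array([ 0.01535519, -0.05362348,  0.00865928]), 'grasp_force': 0.0, 'opening': 0.08526089455012538}
```

View pics/scene0.png

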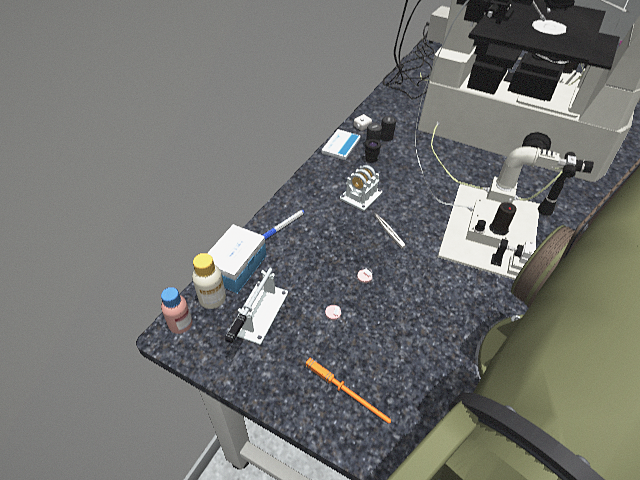

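View pics/top0.png

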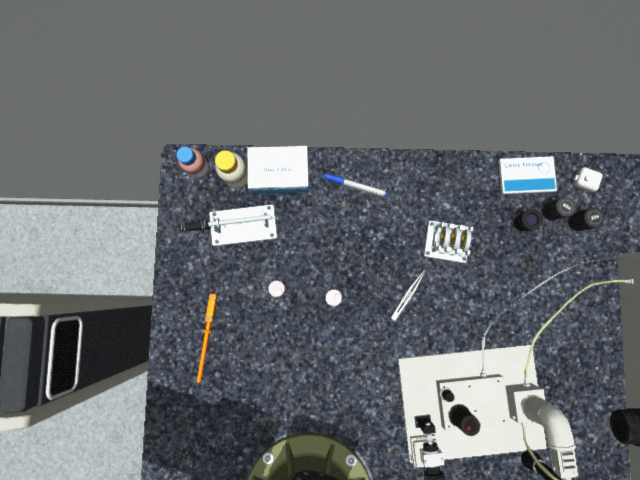

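The top view shows the black-handled rod on its stand (handle at about (190,226), tip toward (272,218)) and the rack with three brass collars at (450,241). Candidates for the rod are the black-handled steel one at (230,222) and the orange look-alike at (206,338). By the description I choose the steel one, and I'll check it in a close crop.

```bash
python3 - <<'E'
from h import *
t=load('top');s=load('scene')
def crop(c,u,v,w,h): return cv2.resize(c['img'][v:v+h,u:u+w],(400,300),interpolation=cv2.INTER_CUBIC)
a=np.vstack([np.hstack([crop(t,176,190,108,81),crop(s,210,262,100,75)+0]),np.hstack([crop(t,416,210,68,51),crop(s,330,160,64,48)])])
cv2.imwrite('pics/c1.png',a[:,:,::-1])
for n,c,(u0,u1,v0,v1) in (('stand',t,(176,284,190,271)),('rack',t,(416,484,210,261))):
    P=cloud(c)[v0:v1,u0:u1].reshape(-1,3); 
    for lo,hi in((.004,.014),(.058,.075),(.075,.09)):
        q=P[(P[:,2]>lo)&(P[:,2]<hi)]
        if len(q)>5: r=cv2.minAreaRect((q[:,:2]*1000).astype(np.float32)); print(n,lo,hi,len(q),r,np.median(q[:,2]))
E
```

```text
stand 0.004 0.014 1837 ((516.0220336914062, 169.95114135742188), (156.1961212158203, 210.5327606201172), 0.9143447279930115) 0.007991996952096765
stand 0.058 0.075 590 ((523.9573974609375, 169.59878540039062), (27.38977813720703, 173.76602172851562), 8.07308578491211) 0.06915192804718046
rack 0.004 0.014 483 ((514.9361572265625, -276.1780700683594), (100.4836654663086, 127.21766662597656), 1.9859226942062378) 0.009915089161310073
rack 0.058 0.075 388 ((503.2568359375, -267.78131103515625), (60.402687072753906, 53.93963623046875), 82.32632446289062) 0.06610217980922034
rack 0.075 0.09 235 ((504.1483154296875, -267.73492431640625), (48.345821380615234, 34.28611755371094), 86.1654281616211) 0.07983010640756379
```

View pics/c1.png

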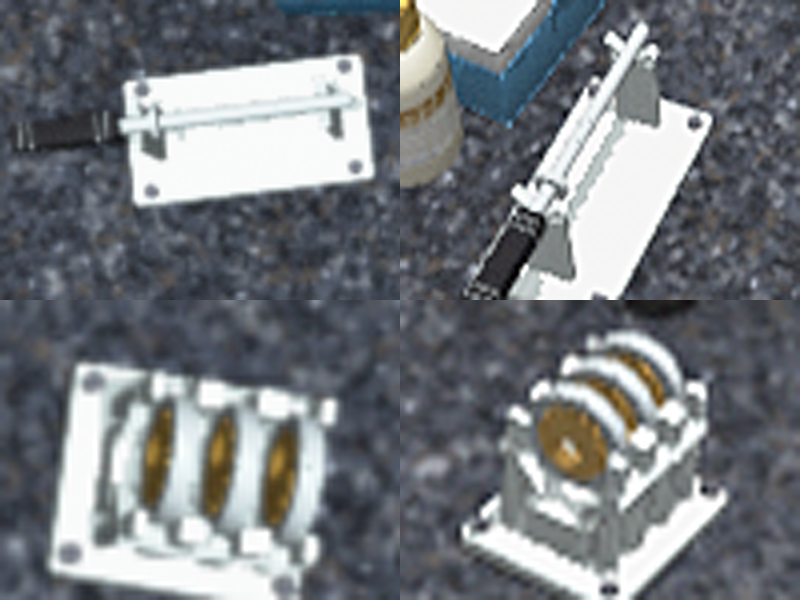

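The crops confirm the steel rod with the black handle lying in both notches. The rack has three brass-insert collars, and collar A's face shows a light spot at scene pixel (357,183). Next I'll refine the poses.

```bash
cat >> h.py <<'E'
def ray(c,u,v,z):
    M=R.from_rotvec(c['rvec'].ravel()).as_matrix(); o=-M.T@c['tvec'].ravel()
    d=M.T@np.array([(u-c['cx'])/c['fx'],(v-c['cy'])/c['fy'],1]); return o+d*(z-o[2])/d[2]
def proj(c,p):
    return cv2.projectPoints(np.float64(p).reshape(-1,1,3),c['rvec'],c['tvec'],np.array([[c['fx'],0,c['cx']],[0,c['fy'],c['cy']],[0,0,1.]]),None)[0].reshape(-1,2)
E
python3 - <<'E'
from h import *
t=load('top');s=load('scene')
f=lambda x,y:ray(t,176+x*.27-.37,190+y*.27-.37,.008)
C=np.array([f(*q) for q in((125,80),(363,55),(374,180),(135,207))]);H=np.array([f(*q) for q in((142,90),(345,65),(355,167),(152,191))])
for A in(C,H): d=(A[1]-A[0]+A[2]-A[3])/2; print('stand',A.mean(0),np.linalg.norm(d),np.degrees(np.arctan2(d[1],d[0])))
P=cloud(t)
# rod by colour-free: points z .066-.071 & handle
for n,c,(u0,u1,v0,v1) in (('t',t,(176,284,205,240)),('s',s,(225,280,265,345))):
    q=cloud(c)[v0:v1,u0:u1].reshape(-1,3); q=q[(q[:,2]>.064)&(q[:,2]<.080)&(q[:,1]<.29)]
    L=cv2.fitLine(q[:,:2].astype(np.float32),cv2.DIST_HUBER,0,.001,.001).ravel()
    print(n,len(q),L,np.degrees(np.arctan2(L[1],L[0])),q[:,1].min(),q[:,1].max(),np.percentile(q[:,2],[5,50,95]))
# rack
g=lambda x,y:ray(t,416+x*.17-.42,210+(y-300)*.17-.42,.010)
h=[g(*q) for q in((95,382),(70,553),(285,587))]; c=(h[0]+h[2])/2
# 4th hole from other diagonal
d=h[2]-h[1]; print('rack',c,np.degrees(np.arctan2(d[1],d[0])),[np.round(x,4) for x in h])
for n,c,(u0,u1,v0,v1) in (('t',t,(416,484,210,261)),('s',s,(330,394,160,208))):
    q=cloud(c)[v0:v1,u0:u1].reshape(-1,3); k=q[(q[:,2]>.0785)&(q[:,2]<.086)]
    r=cv2.minAreaRect((k[:,:2]*1000).astype(np.float32)); print(n,len(k),r,k[:,2].max())
    for y in np.arange(-.30,-.235,.004):
        w=q[(abs(q[:,1]-y)<.002)&(q[:,2]>.07)]; 
        if len(w): print(n,round(y,3),len(w),w[:,2].max().round(4),w[:,0].min().round(4),w[:,0].max().round(4))
E
```

```text
stand [0.52643237 0.14515868 0.008     ] 0.13107792649129257 -82.32735654063225
stand [0.52761358 0.14562726 0.008     ] 0.11171031838731588 -81.65474507124121
t 561 [ 0.14550391 -0.98935765  0.5221197   0.17922452] -81.63354 0.08388489597456966 0.2547947088648604 [0.06587908 0.06936735 0.07347977]
s 477 [ 0.14476956 -0.9894654   0.5197852   0.1935731 ] -81.67606 0.08768868692559958 0.2600264675133514 [0.0645038  0.06765677 0.07063998]
rack [ 0.50348475 -0.26912948  0.01      ] -97.65680787061581 [array([ 0.538 , -0.2368,  0.01  ]), array([ 0.4788, -0.2282,  0.01  ]), array([ 0.469 , -0.3014,  0.01  ])]
t 148 ((502.2110900878906, -267.7052307128906), (48.246803283691406, 27.83738899230957), 84.43257141113281) 0.08561192337175848
t -0.292 15 0.0836 0.4895 0.5183
t -0.288 42 0.0849 0.4824 0.5201
t -0.284 49 0.0824 0.4821 0.5159
t -0.272 17 0.0825 0.496 0.5215
t -0.268 42 0.0835 0.4853 0.5215
t -0.264 42 0.0856 0.4852 0.5187
t -0.26 2 0.0719 0.4854 0.4873
t -0.252 19 0.0842 0.4958 0.5224
t -0.248 46 0.0839 0.4869 0.5249
t -0.244 42 0.0839 0.4869 0.5184
t -0.24 2 0.0707 0.4888 0.4907
s 20 ((499.19976806640625, -262.16033935546875), (44.432926177978516, 18.758493423461914), 77.10797882080078) 0.08038471558349601
s -0.292 2 0.0756 0.4971 0.5027
s -0.288 3 0.0784 0.4984 0.5113
s -0.284 17 0.0794 0.4856 0.5136
s -0.28 28 0.0797 0.4844 0.5164
s -0.276 1 0.0714 0.4829 0.4829
s -0.268 6 0.0796 0.4918 0.5183
s -0.264 28 0.0791 0.484 0.5193
s -0.26 20 0.0804 0.485 0.5144
s -0.256 1 0.0719 0.4867 0.4867
s -0.252 1 0.0764 0.5099 0.5099
s -0.248 9 0.0791 0.4925 0.5186
s -0.244 28 0.0793 0.4886 0.5217
s -0.24 16 0.0801 0.4888 0.5107
s -0.236 1 0.0707 0.4875 0.4875
```

```bash
cat >> h.py <<'E'
def rows(tgt,yaw,n):
    """n rows to bring TCP to tgt with tool-x yaw (deg)"""
    s=arm.sense(); T=R.from_rotvec(s['tool_rot']); x=T.as_matrix()[:,0]; y0=np.degrees(np.arctan2(x[1],x[0]))
    dt=((y0-yaw+180)%360-180)/n; st=(np.array(tgt)-s['eef_pos'])/n; o=[]
    for i in range(n):
        o.append([round(float(v),4) for v in T.inv().apply(st)]+[round(float(dt),2)]); T=T*R.from_euler('z',dt,degrees=True)
    print('yaw',round(y0,2)); [print(r) for r in o]
E
python3 -c "
from h import *
rows([.5148,.2286,.25],98.3,10)"
```

```text
yaw 164.89
[-0.0437, -0.0195, -0.0, 6.66]
[-0.0457, -0.0143, -0.0, 6.66]
[-0.0471, -0.0089, -0.0, 6.66]
[-0.0478, -0.0034, -0.0, 6.66]
[-0.0478, 0.0022, -0.0, 6.66]
[-0.0473, 0.0077, -0.0, 6.66]
[-0.046, 0.0131, -0.0, 6.66]
[-0.0442, 0.0184, -0.0, 6.66]
[-0.0418, 0.0234, -0.0, 6.66]
[-0.0388, 0.0281, -0.0, 6.66]
```

Emit:
arm_command:
  plan:
    - [-0.0437,-0.0195,0,6.66]
    - [-0.0457,-0.0143,0,6.66]
    - [-0.0471,-0.0089,0,6.66]
    - [-0.0478,-0.0034,0,6.66]
    - [-0.0478,0.0022,0,6.66]
  claw: 0.05
  newtons: 60

```text
time: 0.72
eef_pos: [0.3301, 0.3786, 0.2501]
tool_rot: [-1.294, -2.863, 0.001]
wrist_force: [0.2, 0.5, -0.5]
opening: 0.0501
grasp_force: 0.0
```

Emit:
arm_command:
  plan:
    - [-0.0473,0.0077,0,6.66]
    - [-0.046,0.0131,0,6.66]
    - [-0.0442,0.0184,0,6.66]
    - [-0.0418,0.0234,0,6.66]
    - [-0.0388,0.0281,0,6.66]

```text
time: 1.35
eef_pos: [0.5158, 0.2274, 0.25]
tool_rot: [-2.06, -2.372, 0.001]
wrist_force: [-0.7, -0.1, 0.2]
opening: 0.05
grasp_force: 0.0
```

```bash
python3 -c "
from h import *
rows([.5148,.2286,.066],98.3,4); print(arm.sense()['eef_pos'])"
```

```text
yaw 98.06
[0.0003, -0.0002, 0.046, -0.06]
[0.0003, -0.0002, 0.046, -0.06]
[0.0003, -0.0002, 0.046, -0.06]
[0.0003, -0.0002, 0.046, -0.06]
[0.51576881 0.22742094 0.25001214]
```

Emit:
arm_command:
  plan:
    - [0.0005,-0.0004,0.05,-0.1]
    - [0.0005,-0.0003,0.05,-0.1]
    - [0,0,0.05,0]
    - [0,0,0.033,0]
    - [0,0,0,0]

```text
time: 1.98
eef_pos: [0.5127, 0.229, 0.0651]
tool_rot: [-2.049, -2.378, 0.007]
wrist_force: [0.0, -0.7, 0.3]
opening: 0.0497
grasp_force: 0.0
```

```bash
python3 - <<'E'
from h import *
t=cam('top');s=cam('scene')
def crop(c,u,v,w,h): return cv2.resize(c['img'][v:v+h,u:u+w],(400,300),interpolation=cv2.INTER_CUBIC)
a=np.hstack([crop(t,160,190,108,81),crop(s,205,262,100,75)])
cv2.imwrite('pics/c2.png',a[:,:,::-1]); print(arm.sense()['eef_pos'])
E
```

```text
[0.51440565 0.22968662 0.06836034]
```

View pics/c2.png

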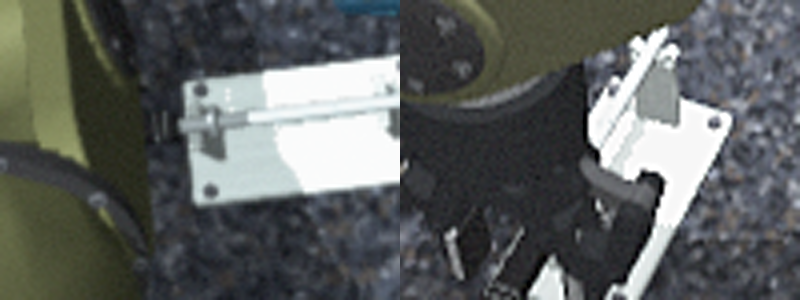

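The fingers straddle the handle just behind the neck, and the rod is undisturbed. Closing now.

Emit:
arm_command:
  plan:
    - [0,0,0.002,0]
    - [0,0,0,0]
    - [0,0,0,0]
    - [0,0,0,0]
    - [0,0,0,0]
  claw: 0
  newtons: 80

```text
time: 2.7
eef_pos: [0.5146, 0.2297, 0.066]
tool_rot: [2.05, 2.379, 0.003]
wrist_force: [2.2, 0.9, 6.1]
opening: 0.0124
grasp_force: 78.3
```

Emit:
arm_command:
  plan:
    - [0,0,-0.005,0]
    - [0,0,-0.015,0]
    - [0,0,-0.03,0]
    - [0,0,-0.03,0]
    - [0,0,0,0]

```text
time: 3.32
eef_pos: [0.5146, 0.2298, 0.1481]
tool_rot: [2.05, 2.378, 0.006]
wrist_force: [-0.3, -1.3, -0.4]
opening: 0.0124
grasp_force: 78.0
```

```bash
python3 -c "
from h import *
print(arm.sense())
d=np.array([np.cos(np.radians(-97.7)),np.sin(np.radians(-97.7))])
A=np.array([.5035,-.2685])
# tip 25mm before collar A outer face: origin x=-24-25-100, grip -48
p=A+d*(-.024-.025-.148); print(p)
rows([*p,.146],82.3,10)"
```

```text
{'time': 3.325, 'qpos': array([3.55026582e-01, 4.30845259e-01, 1.59331947e+00, 8.91927590e-05,
       1.11345644e+00, 2.06872409e-01]), 'qd': array([-1.40568016e-03,  4.66567777e-02,  4.15362682e-02, -8.51772256e-04,
       -3.62647416e-02,  7.49372659e-05]), 'joint_efforts': array([ 2.65251298e-02, -6.09051776e+01, -3.45246971e+01, -4.17851773e-02,
        5.81444185e-01,  2.28565755e-04]), 'eef_pos': array([0.51463317, 0.22984628, 0.14806402]), 'tool_rot': array([2.04977795, 2.37831194, 0.00551891]), 'wrist_force': array([-0.31427443, -1.32281878, -0.39886198]), 'wrist_torque': array([ 0.04419028, -0.00822254, -0.00426718]), 'grasp_force': 77.99933552742004, 'opening': 0.012436663643239466}
[ 0.52989528 -0.07327631]
yaw 98.49
[-0.0302, -0.003, 0.0002, 1.62]
[-0.0303, -0.0021, 0.0002, 1.62]
[-0.0303, -0.0013, 0.0002, 1.62]
[-0.0303, -0.0004, 0.0002, 1.62]
[-0.0303, 0.0005, 0.0002, 1.62]
[-0.0303, 0.0013, 0.0002, 1.62]
[-0.0303, 0.0022, 0.0002, 1.62]
[-0.0302, 0.003, 0.0002, 1.62]
[-0.0301, 0.0039, 0.0002, 1.62]
[-0.03, 0.0047, 0.0002, 1.62]
```

Emit:
arm_command:
  plan:
    - [-0.0302,-0.003,0,1.6]
    - [-0.0303,-0.0021,0,1.6]
    - [-0.0303,-0.0013,0,1.6]
    - [-0.0303,-0.0004,0,1.6]
    - [-0.0303,0.0005,0,1.6]

```text
time: 3.95
eef_pos: [0.5211, 0.077, 0.1446]
tool_rot: [-2.212, -2.229, 0.002]
wrist_force: [0.1, 0.4, -0.8]
opening: 0.0128
grasp_force: 78.1
```

Emit:
arm_command:
  plan:
    - [-0.0303,0.0013,0.01,1.6]
    - [-0.0303,0.0022,0.015,1.6]
    - [-0.0302,0.003,0.02,1.6]
    - [-0.03,0.004,0.02,1.7]
    - [-0.03,0.0047,0.012,1.7]

```text
time: 4.58
eef_pos: [0.5287, -0.0742, 0.0667]
tool_rot: [-2.365, -2.064, 0.002]
wrist_force: [0.8, 0.4, -0.5]
opening: 0.0125
grasp_force: 78.0
```

Emit:
arm_command:
  plan:
    - [0,0,0,0]
    - [0,0,0,0]

```text
time: 4.82
eef_pos: [0.5294, -0.073, 0.0682]
tool_rot: [-2.365, -2.067, 0.001]
wrist_force: [-0.0, 0.4, -0.6]
opening: 0.0122
grasp_force: 78.0
```

```bash
cat > ax.py <<'E'
from h import *
def rodline(t,lo=.05,hi=.085,ymin=-.225,ymax=-.1,n='t'):
    q=cloud(t).reshape(-1,3); 
    q=q[(q[:,2]>lo)&(q[:,2]<hi)&(q[:,1]>ymin)&(q[:,1]<ymax)&(abs(q[:,0]-.517)<.03)]
    L=cv2.fitLine(q.astype(np.float32),cv2.DIST_HUBER,0,.001,.001).ravel(); L[:3]*=-np.sign(L[1])
    print(n,len(q),L.round(4),'yaw',np.degrees(np.arctan2(L[1],L[0])).round(2),'pitch',np.degrees(np.arcsin(L[2])).round(2),'tip y',q[:,1].min())
E
python3 - <<'E'
from ax import *
t=cam('top');s=cam('scene'); st=arm.sense(); print(st['eef_pos'],st['wrist_force'])
rodline(t);rodline(s,n='s')
rows([.5299,-.0733,.062],82.3,1)
def crop(c,u,v,w,h,W,H): return cv2.resize(c['img'][v:v+h,u:u+w],(W,H),interpolation=cv2.INTER_CUBIC)
a=np.hstack([crop(t,380,205,100,75,400,300),crop(s,314,158,80,60,400,300)])
b=crop(s,338,168,32,24,800,300)
cv2.imwrite('pics/c3.png',np.vstack([a,np.hstack([crop(s,338,165,32,24,400,300),crop(t,430,222,44,33,400,300)])])[:,:,::-1])
E
```

```text
[ 0.5296422  -0.07264964  0.06851529] [-0.59262805  0.02451328 -1.66028618]
t 106 [-0.1349 -0.9909 -0.004   0.5135 -0.1962  0.0703] yaw -97.75 pitch -0.23 tip y -0.21896142528163245
s 93 [-0.1201 -0.9923 -0.0306  0.5149 -0.1697  0.0676] yaw -96.9 pitch -1.76 tip y -0.2166361301905347
yaw 82.35
[-0.0006, 0.0003, 0.0065, 0.05]
```

View pics/c3.png

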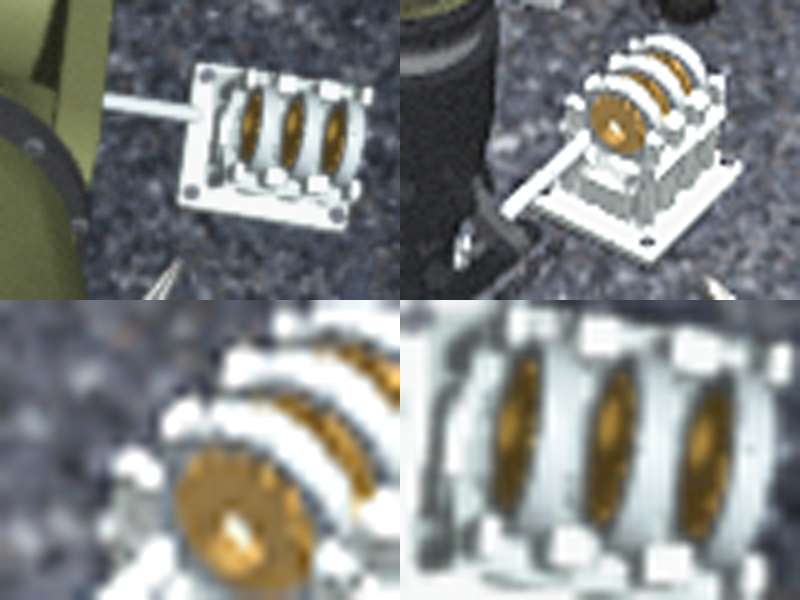

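Collar A's face shows clearly in the lower-left zoom: the insert is centred near (243,520) and the hole (light crescent plus bright patch) near (237,537), so it is below the centre. I'll convert that to rack-plane coordinates.

```bash
python3 - <<'E'
from h import *
s=load('scene');t=load('top')
y=np.radians(-97.7); d=np.array([np.cos(y),np.sin(y),0]); l=np.array([-d[1],d[0],0]) # l = rack +y (left of push)
A=np.array([.5035,-.2685,.060])-.024*d
toz=lambda p:((p-[338,165])+.5)*12.5+[0,300]-.0
th=np.radians(np.arange(0,360,45))
ring=lambda r:[A+r*(np.cos(a)*l+np.sin(a)*np.array([0,0,1])) for a in th]
print('l',l,'centre',toz(proj(s,A)))
print('insert ring',toz(proj(s,ring(.0155))).round().tolist())
print('hole circ',toz(proj(s,ring(.007))).round().tolist())
# depth map of region
P=cloud(s)[165:189,338:370]-A; a=P@d*1000
sub=P.reshape(-1,3)
np.set_printoptions(linewidth=250)
for v in range(172-165,189-165): print(v+165,a[v,12:28].round().astype(int))
E
```

```text
l [ 0.9909832  -0.13398619  0.        ] centre [[251.46080757 508.03757214]]
insert ring [[184.0, 476.0], [208.0, 440.0], [258.0, 444.0], [305.0, 486.0], [320.0, 541.0], [295.0, 575.0], [245.0, 571.0], [199.0, 530.0]]
hole circ [[221.0, 493.0], [232.0, 477.0], [254.0, 479.0], [275.0, 498.0], [282.0, 523.0], [271.0, 539.0], [249.0, 537.0], [228.0, 518.0]]
172 [86 84 88 89 91 27 17 17 15 16 18 16 17 17 17 20]
173 [80 83 87 88 87 26 18 16 17 19 18 18 15 17 16 18]
174 [81 81 12 14  4 -2  0  0  2  4 18 14 17 16 15 19]
175 [77  8  7 -3 -2 -4 -2 -3  1  3 -1 19 16 17 21 19]
176 [74  5 -4 -3 -1 -2 -4 -6 -1 -4 -2  2  4 15 15 16]
177 [69 -4 -4 -4 -3 -2 -2 -4 -4 -2 -3 -1  5  4 19 19]
178 [65 -3 -3 -3 -3 -2 -3  0 -4 -5 -3 -1 -2  0  5 18]
179 [  -8   -4   -5   -4   -4   -2   -1   -5   -5   -2   -3   -3   -3   -2    0 -747]
180 [-8 -2 -4 -4 -2 -1 -5 -4 -4 -2 -3 -4 -1 -4 -1  3]
181 [-7 -2 -2 -3 -4 -3 -5 -5 -4 -3 -4 -3 -3 -1  1  1]
182 [-5 -6 -4 -3 -4 -3 -2 -2 -4 -5 -5 -3 -4 -1 -4  0]
183 [-7 -3 -4 -2 -6  0 14  0 -2 -4 -6 -3 -2 -5 -4 -2]
184 [-5 -4  0 -4 -3 -1  3 15 -4 -2 -2 -3 -4 -4  0  0]
185 [-31 -28  -3  -2  -2  -1   2   2   4  -4  -6  -3  -4  -6  -6  -3]
186 [-32 -32  -4  -4   0  -2  -2  -1  -3  -4  -4  -4  -2  -8  -7  -8]
187 [ -36  -34   -4   -3   -2   -4    0   -3   -2   -5   -2   -3   -1   -9  -10 -747]
188 [-39 -34  -5  -5  -3   1  -1  -2  -2  -2  -3  -1  -3 -10 -13  -8]
```

Collar A's hole works out at about 278° (straight down, roughly l=+1 mm, z=-7 mm). I'll lower and align, then approach.

Emit:
arm_command:
  plan:
    - [0,0.001,0.007,0]
    - [0,0,0.007,0]
    - [-0.009,0,0,0]
    - [-0.009,0,0,0]
    - [0,0,0,0]

```text
time: 5.55
eef_pos: [0.5282, -0.0923, 0.0545]
tool_rot: [2.367, 2.065, 0.0]
wrist_force: [-0.4, 0.0, -0.4]
opening: 0.0122
grasp_force: 78.0
```

Emit:
arm_command:
  plan:
    - [-0.002,0,0,0]
    - [-0.001,0,0,0]
    - [-0.001,0,0,0]
    - [0,0,0,0]

```text
time: 6.05
eef_pos: [0.5277, -0.0954, 0.0543]
tool_rot: [-2.366, -2.067, 0.0]
wrist_force: [0.3, 0.1, -0.6]
opening: 0.0124
grasp_force: 78.0
```

Emit:
arm_command:
  plan:
    - [-0.001,0,0,0]
    - [-0.001,0,0,0]
    - [0,0,0,0]

```text
time: 6.42
eef_pos: [0.5274, -0.0974, 0.0543]
tool_rot: [-2.366, -2.067, -0.0]
wrist_force: [0.1, 0.8, -0.9]
opening: 0.0124
grasp_force: 78.0
```

Emit:
arm_command:
  plan:
    - [-0.001,0,0,0]
    - [0,0,0,0]

```text
time: 6.68
eef_pos: [0.5272, -0.0984, 0.0543]
tool_rot: [-2.366, -2.067, 0.0]
wrist_force: [0.2, -0.1, -0.8]
opening: 0.0124
grasp_force: 78.0
```

Emit:
arm_command:
  plan:
    - [-0.001,0,0,0]
    - [0,0,0,0]

```text
time: 6.92
eef_pos: [0.5271, -0.0994, 0.0543]
tool_rot: [2.366, 2.067, -0.0]
wrist_force: [0.2, 0.2, -0.6]
opening: 0.0126
grasp_force: 78.0
```

Emit:
arm_command:
  plan:
    - [-0.001,0,0,0]
    - [0,0,0,0]

```text
time: 7.18
eef_pos: [0.527, -0.1004, 0.0543]
tool_rot: [-2.366, -2.067, 0.0]
wrist_force: [0.5, -0.1, -1.3]
opening: 0.0123
grasp_force: 78.0
```

Emit:
arm_command:
  plan:
    - [-0.001,0,0,0]
    - [0,0,0,0]
    - [-0.001,0,0,0]
    - [0,0,0,0]

```text
time: 7.68
eef_pos: [0.5267, -0.1024, 0.0543]
tool_rot: [-2.366, -2.067, 0.0]
wrist_force: [0.7, 0.0, -2.0]
opening: 0.0128
grasp_force: 78.0
```

Emit:
arm_command:
  plan:
    - [-0.001,0,0,0]
    - [0,0,0,0]
    - [-0.001,0,0,0]
    - [0,0,0,0]

```text
time: 8.18
eef_pos: [0.5264, -0.1043, 0.0543]
tool_rot: [-2.366, -2.067, -0.0]
wrist_force: [0.1, 0.4, -0.1]
opening: 0.0126
grasp_force: 78.0
```

Emit:
arm_command:
  plan:
    - [-0.001,0,0,0]
    - [0,0,0,0]
    - [-0.001,0,0,0]
    - [0,0,0,0]

```text
time: 8.68
eef_pos: [0.5262, -0.1063, 0.0543]
tool_rot: [-2.366, -2.067, 0.0]
wrist_force: [-0.7, -0.2, -0.7]
opening: 0.0123
grasp_force: 78.0
```

```bash
python3 - <<'E'
from h import *
np.set_printoptions(linewidth=200)
y=np.radians(-97.7); d=np.array([np.cos(y),np.sin(y),0]); l=np.array([-d[1],d[0],0])
O=np.array([.5035,-.2685,.060])
c=load('top')
for _ in range(1):
    acc=[]
    for k in range(3): acc.append(cam('top')['range_z'])
    c['range_z']=np.median(np.array(acc+[c['range_z']]),0).astype(np.float32)
M=R.from_rotvec(c['rvec'].ravel()).as_matrix(); o=-M.T@c['tvec'].ravel()
P=cloud(c)
for n,x in(('A',-24),('B',-4),('C',16)):
    # for every pixel: ray hits face plane at (l,z); actual depth beyond plane along d
    v,u=np.mgrid[215:260,425:480]
    D=np.stack([(u-c['cx'])/c['fx'],(v-c['cy'])/c['fy'],np.ones_like(u)],-1)@M
    F=O+x/1000*d; t=((F-o)@d)/(D@d); H=o+D*t[...,None]-F
    L=H@l*1000; Z=H[...,2]*1000; dev=(P[215:260,425:480]-F)@d*1000
    m=(np.hypot(L,Z)<15)
    print(n); 
    for vv in range(m.shape[0]):
        if m[vv].any(): print('l%6.1f'%L[vv][m[vv]].mean(),' '.join('z%d:%d(%d)'%(a,b,i) for a,b,i in zip(Z[vv][m[vv]],dev[vv][m[vv]].round(),c['img'][215+vv,425:480][m[vv]][:,0])))
E
```

```text
A
l  13.6 z0:0(89) z6:0(129)
l  11.5 z0:0(83) z7:0(95)
l  10.0 z-6:0(83) z1:-1(78) z8:0(91)
l   7.9 z-5:0(86) z2:0(84) z9:0(84)
l   6.3 z-12:0(102) z-4:1(111) z3:0(87) z10:0(77)
l   4.2 z-11:-2(132) z-3:0(128) z4:0(90) z11:0(91)
l   2.2 z-10:-2(149) z-2:1(142) z5:0(96) z12:0(113)
l   0.1 z-9:-1(155) z-1:0(133) z6:-1(92) z13:1(107)
l  -1.5 z-8:-1(146) z0:0(113) z7:0(91)
l  -3.6 z-7:1(107) z0:0(88) z8:0(84)
l  -5.2 z-14:-1(98) z-6:-1(83) z1:-1(77) z9:0(82)
l  -7.3 z-12:0(100) z-5:0(78) z2:0(80) z10:0(80)
l  -8.9 z-11:0(89) z-4:0(78) z3:0(81)
l -11.0 z-10:0(86) z-2:0(80) z4:0(79)
l -13.4 z-1:0(81) z5:0(81)
B
l  13.3 z-3:0(82) z3:0(93)
l  11.2 z-2:1(96) z4:0(91)
l   9.2 z-8:0(105) z-1:2(133) z5:0(96) z12:0(112)
l   7.1 z-7:0(137) z0:2(151) z6:0(97) z13:0(92)
l   5.1 z-6:1(153) z0:2(150) z7:0(97) z14:0(105)
l   3.8 z-12:0(101) z-5:1(157) z1:2(143) z8:0(94)
l   1.8 z-12:0(94) z-4:0(138) z2:-1(115) z9:0(84)
l  -0.3 z-11:0(86) z-3:0(100) z3:0(87) z10:0(81)
l  -2.3 z-10:0(80) z-2:0(81) z4:0(75) z11:0(84)
l  -4.3 z-9:-1(82) z-2:0(76) z4:0(82) z11:0(118)
l  -6.4 z-8:0(82) z-1:0(76) z5:0(84) z12:0(101)
l  -8.0 z-7:0(80) z0:0(80) z6:0(89)
l -10.1 z-6:0(82) z0:0(83) z7:0(96)
l -11.7 z-5:0(90) z1:0(89)
l -13.8 z-4:0(88) z2:0(126)
C
l  14.5 z0:0(76)
l  12.5 z-5:0(79) z1:0(76) z7:0(76)
l  10.4 z-4:0(92) z2:0(80) z8:-1(78)
l   8.8 z-10:0(103) z-3:1(126) z2:0(94) z9:0(81)
l   6.7 z-9:0(134) z-2:2(151) z3:0(104) z10:0(79)
l   4.7 z-8:0(152) z-2:2(166) z4:0(102) z10:0(81)
l   2.7 z-7:1(159) z-1:3(150) z5:0(96) z11:0(84)
l   1.0 z-13:0(99) z-6:1(143) z0:-1(118) z6:0(89) z12:0(119)
l  -1.0 z-12:0(89) z-6:0(105) z0:-1(88) z6:0(86) z13:0(132)
l  -3.1 z-11:0(82) z-5:0(83) z1:0(80) z7:0(88) z14:0(136)
l  -4.7 z-11:-1(80) z-4:0(79) z2:0(78) z8:0(90)
l  -6.8 z-10:0(78) z-3:0(76) z2:0(83) z9:0(115)
l  -8.8 z-9:-1(79) z-2:0(81) z3:0(101) z10:0(136)
l -10.5 z-8:0(79) z-1:0(78) z4:0(86)
l -12.5 z-7:-1(78) z-1:0(88) z5:0(97)
l -14.5 z0:0(108)
```

Depth and brightness give the hole positions (l,z): A (1.3,-6.9), where the tip already is, B about (5.5,-4.3) and C about (4.7,-5.2). I'll advance into the gap and shift along the circle to B's hole, turning insert A.

Emit:
arm_command:
  plan:
    - [-0.002,0,0,0]
    - [-0.001,0.001,0,0]
    - [-0.001,0.001,-0.0005,0]
    - [0,0,0,0]

```text
time: 9.32
eef_pos: [0.5277, -0.1106, 0.0548]
tool_rot: [2.366, 2.067, 0.0]
wrist_force: [0.1, 0.1, -1.3]
opening: 0.0126
grasp_force: 78.0
```

Emit:
arm_command:
  plan:
    - [0,0.001,-0.0007,0]
    - [0,0.001,-0.001,0]
    - [0,0.0005,-0.0006,0]
    - [0,0,0,0]

```text
time: 9.82
eef_pos: [0.5302, -0.1108, 0.0571]
tool_rot: [2.366, 2.067, 0.0]
wrist_force: [-0.2, 0.2, -0.0]
opening: 0.0124
grasp_force: 78.1
```

```bash
python3 - <<'E'
from h import *
s=arm.sense(); print(s['eef_pos'],s['wrist_force'])
c=cam('top'); P=cloud(c)
y=np.radians(-97.7); d=np.array([np.cos(y),np.sin(y),0]); l=np.array([-d[1],d[0],0]);O=np.array([.5035,-.2685,.060])
q=(P.reshape(-1,3)-O)*1000; q=np.stack([q@d,q@l,q[:,2]],1)
m=(q[:,0]>-85)&(q[:,0]<-45)&(abs(q[:,1]-3)<12)&(q[:,2]>-25)&(q[:,2]<10)
for x in range(-80,-30,8):
    w=q[(abs(q[:,0]-x)<4)&(abs(q[:,1]-3)<12)&(q[:,2]>-12)&(q[:,2]<10)]
    if len(w): print(x,len(w),w.mean(0).round(1),w[:,1].min().round(1),w[:,1].max().round(1),w[:,2].max().round(1))
E
```

```text
[ 0.5301793  -0.11081876  0.05712579] [-0.17441141  0.24930363 -0.00970463]
-48 3 [-44.7   6.6   1.3] 4.7 8.7 2.4
-40 17 [-39.6   6.2  -1.3] 3.0 9.8 3.1
-32 17 [-31.7   6.   -1.4] 2.9 9.6 1.3
```

Emit:
arm_command:
  plan:
    - [-0.002,-0.0005,0,0]
    - [-0.002,0,0,0]
    - [-0.001,0,0,0]
    - [0,0,0,0]

```text
time: 10.38
eef_pos: [0.5289, -0.1158, 0.0571]
tool_rot: [-2.366, -2.067, 0.0]
wrist_force: [-0.2, 0.2, -0.5]
opening: 0.0125
grasp_force: 78.1
```

Emit:
arm_command:
  plan:
    - [-0.001,0,0,0]
    - [0,0,0,0]
    - [-0.001,0,0,0]
    - [0,0,0,0]

```text
time: 10.88
eef_pos: [0.5287, -0.1178, 0.0571]
tool_rot: [2.366, 2.067, 0.0]
wrist_force: [-0.6, 0.1, -1.2]
opening: 0.0122
grasp_force: 78.1
```

Emit:
arm_command:
  plan:
    - [-0.001,0,0,0]
    - [0,0,0,0]

```text
time: 11.12
eef_pos: [0.5285, -0.1188, 0.0571]
tool_rot: [2.366, 2.067, -0.0]
wrist_force: [0.2, 0.4, -0.6]
opening: 0.0125
grasp_force: 78.1
```

Emit:
arm_command:
  plan:
    - [-0.001,0,0,0]
    - [0,0,0,0]

```text
time: 11.38
eef_pos: [0.5284, -0.1198, 0.0571]
tool_rot: [2.366, 2.067, 0.0]
wrist_force: [0.4, 0.5, -0.5]
opening: 0.0127
grasp_force: 78.1
```

Emit:
arm_command:
  plan:
    - [-0.001,0,0,0]
    - [0,0,0,0]

```text
time: 11.62
eef_pos: [0.5282, -0.1208, 0.0571]
tool_rot: [2.366, 2.067, -0.0]
wrist_force: [-0.4, -1.1, -1.1]
opening: 0.0121
grasp_force: 78.1
```

Emit:
arm_command:
  plan:
    - [-0.001,0,0,0]
    - [0,0,0,0]
    - [-0.001,0,0,0]
    - [0,0,0,0]

```text
time: 12.12
eef_pos: [0.528, -0.1227, 0.0571]
tool_rot: [-2.366, -2.067, 0.0]
wrist_force: [-0.5, 0.7, -0.6]
opening: 0.0127
grasp_force: 78.1
```

Emit:
arm_command:
  plan:
    - [-0.002,0,0,0]
    - [-0.001,0,0,0]
    - [-0.002,0,0,0]
    - [0,0,0,0]

```text
time: 12.62
eef_pos: [0.5273, -0.1278, 0.0571]
tool_rot: [2.366, 2.067, -0.0]
wrist_force: [-0.2, -0.4, -0.3]
opening: 0.0129
grasp_force: 78.2
```

Emit:
arm_command:
  plan:
    - [-0.002,-0.0003,0.0004,0]
    - [-0.001,-0.0003,0.0004,0]
    - [-0.002,0,0,0]
    - [0,0,0,0]

```text
time: 13.12
eef_pos: [0.5261, -0.1326, 0.0563]
tool_rot: [2.366, 2.067, 0.0]
wrist_force: [-0.4, 0.5, -0.7]
opening: 0.013
grasp_force: 78.2
```

```bash
python3 - <<'E'
from h import *
s=arm.sense(); print(s['eef_pos'],s['wrist_force'])
y=np.radians(-97.7); d=np.array([np.cos(y),np.sin(y),0]); l=np.array([-d[1],d[0],0]);O=np.array([.5035,-.2685,.060])
p=s['eef_pos']-O; print('tip d',p@d*1000+148,'l',p@l*1000,'z',p[2]*1000)
c=cam('top'); q=(cloud(c).reshape(-1,3)-O)*1000; q=np.stack([q@d,q@l,q[:,2]],1)
for a,b in((-45,-27),(-13,-7),(6,13)):
    w=q[(q[:,0]>a)&(q[:,0]<b)&(abs(q[:,1]-5)<12)&(q[:,2]>-12)&(q[:,2]<3)]
    if len(w): print(a,len(w),w.mean(0).round(1),w[:,1].min().round(1),w[:,1].max().round(1))
E
```

```text
[ 0.52606878 -0.13264925  0.05629743] [-0.41731568  0.51791924 -0.71648413]
tip d 10.350283360764195 l 4.163155173369772 z -3.702572997716279
-13 7 [-8.6  5.6 -1.8] 1.5 9.4
6 2 [10.4  5.2 -2.6] 4.4 6.0
```

Forces are near zero, and the tip is in the gap between B and C at l≈5.3, z≈-5.2, which lines up with C. Continuing in small steps.

Emit:
arm_command:
  plan:
    - [-0.002,-0.0003,0,0]
    - [-0.001,0,0,0]
    - [-0.001,0,0,0]
    - [0,0,0,0]

```text
time: 13.68
eef_pos: [0.5252, -0.1365, 0.0563]
tool_rot: [-2.366, -2.067, 0.0]
wrist_force: [-0.6, -0.1, -2.2]
opening: 0.0127
grasp_force: 78.2
```

Emit:
arm_command:
  plan:
    - [-0.001,0,0,0]
    - [0,0,0,0]
    - [-0.001,0,0,0]
    - [0,0,0,0]

```text
time: 14.18
eef_pos: [0.525, -0.1384, 0.0563]
tool_rot: [-2.366, -2.067, 0.0]
wrist_force: [0.4, -0.6, -1.3]
opening: 0.0128
grasp_force: 78.2
```

Emit:
arm_command:
  plan:
    - [-0.001,0,0,0]
    - [0,0,0,0]

```text
time: 14.42
eef_pos: [0.5248, -0.1395, 0.0563]
tool_rot: [2.366, 2.067, -0.0]
wrist_force: [0.4, -0.8, 0.0]
opening: 0.0122
grasp_force: 78.2
```

Emit:
arm_command:
  plan:
    - [-0.001,0,0,0]
    - [0,0,0,0]

```text
time: 14.68
eef_pos: [0.5247, -0.1405, 0.0563]
tool_rot: [2.366, 2.067, 0.0]
wrist_force: [-0.5, -0.8, -0.7]
opening: 0.0127
grasp_force: 78.2
```

Emit:
arm_command:
  plan:
    - [-0.001,0,0,0]
    - [0,0,0,0]

```text
time: 14.92
eef_pos: [0.5245, -0.1414, 0.0563]
tool_rot: [-2.366, -2.067, 0.0]
wrist_force: [-0.1, -0.9, -1.0]
opening: 0.0129
grasp_force: 78.2
```

Emit:
arm_command:
  plan:
    - [-0.001,0,0,0]
    - [0,0,0,0]
    - [-0.001,0,0,0]
    - [0,0,0,0]

```text
time: 15.42
eef_pos: [0.5243, -0.1434, 0.0563]
tool_rot: [-2.366, -2.067, 0.0]
wrist_force: [0.0, -0.6, -0.8]
opening: 0.0127
grasp_force: 78.2
```

Emit:
arm_command:
  plan:
    - [-0.002,0,0,0]
    - [-0.002,0,0,0]
    - [-0.003,0,0,0]
    - [-0.003,0,0,0]
    - [0,0,0,0]

```text
time: 16.05
eef_pos: [0.5229, -0.1535, 0.0563]
tool_rot: [2.366, 2.067, -0.0]
wrist_force: [1.1, 0.2, -0.2]
opening: 0.0124
grasp_force: 78.2
```

Emit:
arm_command:
  plan:
    - [-0.004,0,0,0]
    - [-0.004,0,0,0]
    - [-0.004,0,0,0]
    - [-0.004,0,0,0]
    - [0,0,0,0]

```text
time: 16.68
eef_pos: [0.5207, -0.1694, 0.0563]
tool_rot: [2.366, 2.067, -0.0]
wrist_force: [0.3, 0.6, -0.6]
opening: 0.0127
grasp_force: 78.2
```

Emit:
arm_command:
  plan:
    - [-0.004,0,0,0]
    - [-0.004,0,0,0]
    - [-0.004,0,0,0]
    - [-0.003,0,0,0]
    - [0,0,0,0]

```text
time: 17.3
eef_pos: [0.5187, -0.1842, 0.0563]
tool_rot: [2.366, 2.067, 0.0]
wrist_force: [-0.3, -0.1, -0.8]
opening: 0.0124
grasp_force: 78.2
```

```bash
python3 - <<'E'
from h import *
s=arm.sense(); print(s['eef_pos'],s['wrist_force'])
y=np.radians(-97.7); d=np.array([np.cos(y),np.sin(y),0]); l=np.array([-d[1],d[0],0]);O=np.array([.5035,-.2685,.060])
p=s['eef_pos']-O; print('tip d',p@d*1000+148,'l',p@l*1000,'z',p[2]*1000)
t=cam('top');sc=cam('scene'); q=(cloud(t).reshape(-1,3)-O)*1000; q=np.stack([q@d,q@l,q[:,2]],1)
w=q[(q[:,0]>30)&(q[:,0]<90)&(abs(q[:,1]-5)<12)&(q[:,2]>-12)&(q[:,2]<8)]; print('tip',w[:,0].max(),w.mean(0))
def crop(c,u,v,w,h): return cv2.resize(c['img'][v:v+h,u:u+w],(400,300),interpolation=cv2.INTER_CUBIC)
cv2.imwrite('pics/c4.png',np.hstack([crop(t,410,205,80,60),crop(sc,330,150,80,60)])[:,:,::-1])
E
```

```text
[ 0.51874471 -0.1842153   0.05627748] [-0.33072248 -0.05337577 -0.82518364]
tip d 62.432699465303315 l 3.81426511827071 z -3.7225236729329576
tip 62.047043872755 [59.73254173  4.8432473  -1.25593827]
```

View pics/c4.png

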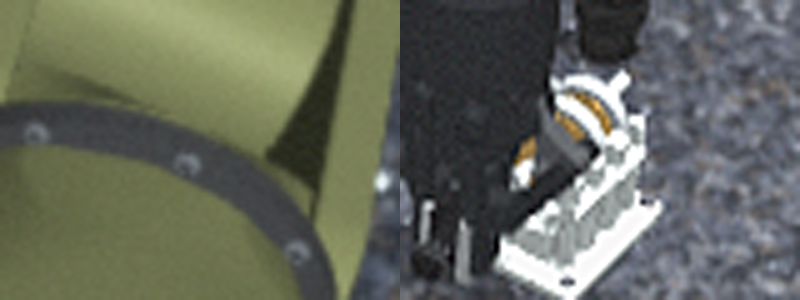

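The scene view shows the rod tip protruding past collar C, with the flange still about 14 mm short of A. I'll slide in 11 mm more.

Emit:
arm_command:
  plan:
    - [-0.003,0,0,0]
    - [-0.003,0,0,0]
    - [-0.002,0,0,0]
    - [-0.001,0,0,0]
    - [0,0,0,0]

```text
time: 18.02
eef_pos: [0.5176, -0.193, 0.0563]
tool_rot: [-2.366, -2.067, 0.0]
wrist_force: [-0.0, 0.7, -1.0]
opening: 0.0122
grasp_force: 78.2
```

Emit:
arm_command:
  plan:
    - [-0.001,0,0,0]
    - [0,0,0,0]
    - [-0.001,0,0,0]
    - [0,0,0,0]

```text
time: 18.52
eef_pos: [0.5173, -0.1949, 0.0563]
tool_rot: [-2.366, -2.067, 0.0]
wrist_force: [0.1, -0.5, -1.8]
opening: 0.0126
grasp_force: 78.2
```

Emit:
arm_command:
  plan:
    - [0,-0.001,-0.002,0]
    - [0,-0.001,-0.003,0]
    - [0,-0.001,-0.003,0]
    - [0,-0.001,-0.003,0]
    - [0,0,0,0]
  newtons: 115

```text
time: 19.15
eef_pos: [0.5134, -0.1944, 0.0676]
tool_rot: [2.366, 2.067, 0.0]
wrist_force: [-0.5, -0.0, -1.4]
opening: 0.0121
grasp_force: 112.9
```

Emit:
arm_command:
  plan:
    - [0,0,-0.003,0]
    - [0,0,-0.004,0]
    - [0,0,-0.004,0]
    - [0,0,-0.004,0]
    - [0,0,0,0]

```text
time: 19.77
eef_pos: [0.5135, -0.1944, 0.0827]
tool_rot: [2.365, 2.067, 0.0]
wrist_force: [0.0, -1.0, -2.4]
opening: 0.012
grasp_force: 113.0
```

Emit:
arm_command:
  plan:
    - [0,0,-0.004,0]
    - [0,0,-0.005,0]
    - [0,0,-0.005,0]
    - [0,0,-0.004,0]
    - [0,0,0,0]

```text
time: 20.4
eef_pos: [0.5135, -0.1944, 0.1007]
tool_rot: [2.365, 2.067, 0.0]
wrist_force: [-0.4, -0.5, -1.3]
opening: 0.0121
grasp_force: 113.0
```

Emit:
arm_command:
  plan:
    - [0,0,-0.006,0]
    - [0,0,-0.009,0]
    - [0,0,-0.01,0]
    - [0,0,-0.01,0]
    - [0,0,-0.008,0]

```text
time: 21.02
eef_pos: [0.5134, -0.1944, 0.1442]
tool_rot: [2.365, 2.067, 0.0]
wrist_force: [-0.3, 0.2, -2.6]
opening: 0.0118
grasp_force: 113.0
```

Emit:
arm_command:
  plan:
    - [0,0,-0.006,0]
    - [0,0,-0.004,0]
    - [0,0,0,0]

```text
time: 21.4
eef_pos: [0.5134, -0.1944, 0.1534]
tool_rot: [2.366, 2.067, 0.0]
wrist_force: [-0.2, 0.1, -2.1]
opening: 0.0116
grasp_force: 113.0
```

```bash
cat > chk.py <<'E'
from h import *
def col(c,zlo,zhi):
    s=arm.sense(); M=R.from_rotvec(s['tool_rot']).as_matrix(); q=(cloud(c).reshape(-1,3)-s['eef_pos'])@M*1000
    q=np.stack([-q[:,0]-48,q[:,1],-q[:,2]],1) # rod frame approx x,y,z
    q=q[(abs(q[:,1])<30)&(q[:,0]>-3)&(q[:,0]<110)&(q[:,2]>-38)&(q[:,2]<20)]
    print('x: n, ymin,ymax, zmax')
    for x in range(0,108,4):
        w=q[(q[:,0]>=x)&(q[:,0]<x+4)]
        if len(w): print(x,len(w),w[:,1].min().round(),w[:,1].max().round(),w[:,2].max().round(1))
E
python3 - <<'E'
from chk import *
s=arm.sense();print(s['eef_pos'],s['wrist_force'],s['wrist_torque'])
t=cam('top');sc=cam('scene'); col(sc,0,0)
def crop(c,u,v,w,h): return cv2.resize(c['img'][v:v+h,u:u+w],(400,300),interpolation=cv2.INTER_CUBIC)
cv2.imwrite('pics/c5.png',np.hstack([crop(t,390,195,100,75),crop(sc,320,140,80,60)])[:,:,::-1])
E
```

```text
[ 0.51338606 -0.19435662  0.15343955] [-0.16687756  0.08574508 -2.05104223] [0.16877571 0.01889415 0.02024484]
x: n, ymin,ymax, zmax
0 54 -22.0 4.0 9.1
4 10 -21.0 2.0 8.3
16 22 -23.0 11.0 9.3
20 22 -21.0 11.0 5.7
24 9 -22.0 8.0 7.1
36 8 -21.0 16.0 -0.8
40 25 -22.0 19.0 -0.4
44 4 -22.0 -5.0 6.0
48 1 -20.0 -20.0 -9.4
56 1 2.0 2.0 -0.4
60 2 -1.0 1.0 -1.2
64 4 -4.0 3.0 -0.0
68 5 -2.0 2.0 1.1
72 3 -3.0 0.0 0.4
76 4 -4.0 -1.0 -0.1
80 3 -3.0 2.0 0.3
84 6 -3.0 2.0 0.9
88 5 -4.0 1.0 1.0
92 1 -1.0 -1.0 -1.7
```

View pics/c5.png

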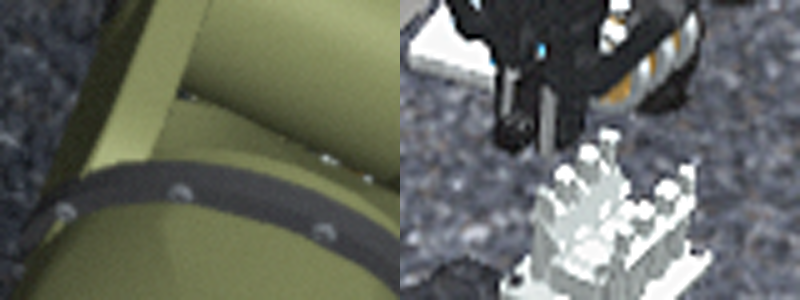

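All three collars hang on the rod (x≈3, 23 and 43 mm) and the rack is empty. I'll carry it back with gentle ramps.

Emit:
arm_command:
  plan:
    - [0.004,-0.0005,0,0]
    - [0.0079,-0.0011,0,0]
    - [0.0119,-0.0016,0,0]
    - [0.0159,-0.0021,0,0]
    - [0.0198,-0.0027,0,0]

```text
time: 22.12
eef_pos: [0.5134, -0.1329, 0.1533]
tool_rot: [2.366, 2.067, 0.0]
wrist_force: [-0.5, -0.4, -2.3]
opening: 0.0122
grasp_force: 113.0
```

Emit:
arm_command:
  plan:
    - [0.0215,-0.0029,0,-1.15]
    - [0.0216,-0.0025,0,-1.15]
    - [0.0216,-0.002,0,-1.15]
    - [0.0217,-0.0016,0,-1.15]
    - [0.0217,-0.0012,0,-1.15]

```text
time: 22.75
eef_pos: [0.5132, -0.0239, 0.1534]
tool_rot: [2.258, 2.184, 0.0]
wrist_force: [-0.5, -0.8, -2.4]
opening: 0.0116
grasp_force: 113.0
```

Emit:
arm_command:
  plan:
    - [0.0217,-0.0007,0,-1.15]
    - [0.0217,-0.0003,0,-1.15]
    - [0.0217,0.0002,0,-1.15]
    - [0.0217,0.0006,0,-1.15]
    - [0.0217,0.001,0,-1.15]

```text
time: 23.38
eef_pos: [0.5132, 0.0846, 0.1534]
tool_rot: [2.145, 2.295, 0.0]
wrist_force: [0.5, 0.3, -2.2]
opening: 0.0116
grasp_force: 113.0
```

Emit:
arm_command:
  plan:
    - [0.0217,0.0015,0,-1.15]
    - [0.0216,0.0019,0,-1.15]
    - [0.0216,0.0023,0,-1.15]
    - [0.0215,0.0028,0,-1.15]
    - [0.0198,0.0029,0,0]

```text
time: 24.0
eef_pos: [0.5132, 0.1914, 0.1533]
tool_rot: [-2.052, -2.378, -0.0]
wrist_force: [0.5, -0.5, -1.9]
opening: 0.0117
grasp_force: 113.0
```

Emit:
arm_command:
  plan:
    - [0.0158,0.0024,0,0]
    - [0.0119,0.0018,0,0]
    - [0.0079,0.0012,0,0]
    - [0.004,0.0006,0,0]
    - [0,0,0,0]

```text
time: 24.62
eef_pos: [0.5139, 0.2297, 0.1532]
tool_rot: [-2.053, -2.378, 0.0]
wrist_force: [0.4, -0.3, -2.9]
opening: 0.0116
grasp_force: 113.0
```

```bash
python3 - <<'E'
from chk import *
s=arm.sense();print(s['eef_pos'],s['wrist_force'])
rows([.5146,.2297,.095],98.49,5)
t=cam('top'); col(t,0,0)
from ax import *
q=cloud(t).reshape(-1,3); q=q[(q[:,2]>.14)&(q[:,2]<.16)&(q[:,1]<.13)&(q[:,1]>.07)&(abs(q[:,0]-.53)<.02)]
print(len(q),q.mean(0)); L=cv2.fitLine(q.astype(np.float32),cv2.DIST_HUBER,0,.001,.001).ravel();print(L, .5221+.1472*(.1792-q[:,1].mean()))
E
```

```text
[0.51393163 0.22970297 0.153247  ] [ 0.44849045 -0.29393685 -2.90527762]
yaw 98.38
[-0.0, 0.0001, 0.0116, -0.02]
[-0.0, 0.0001, 0.0116, -0.02]
[-0.0, 0.0001, 0.0116, -0.02]
[-0.0, 0.0001, 0.0116, -0.02]
[-0.0, 0.0001, 0.0116, -0.02]
x: n, ymin,ymax, zmax
0 26 -21.0 14.0 12.4
4 57 -21.0 20.0 11.9
8 128 -21.0 22.0 11.9
12 10 -4.0 3.0 4.8
16 10 -3.0 2.0 3.5
20 14 -21.0 18.0 11.3
24 60 -21.0 22.0 13.0
28 117 -21.0 22.0 12.0
32 10 -3.0 4.0 4.1
36 11 -4.0 4.0 4.8
40 21 -21.0 15.0 11.5
44 63 -21.0 22.0 13.8
48 98 -21.0 21.0 12.1
52 13 -4.0 3.0 4.3
56 9 -3.0 3.0 5.4
60 10 -3.0 5.0 2.8
64 13 -3.0 4.0 4.7
68 11 -3.0 3.0 3.6
72 10 -3.0 5.0 4.0
76 11 -3.0 5.0 3.2
80 13 -4.0 3.0 4.2
84 8 -2.0 3.0 3.2
88 11 -3.0 5.0 4.2
92 14 -3.0 4.0 4.2
96 9 -3.0 3.0 3.2
100 2 -1.0 1.0 1.8
134 [0.53182706 0.10668268 0.15453161]
[-0.1971955   0.9799702  -0.02779029  0.5318273   0.10668278  0.15453169] 0.5327745492875214
```

Collars are at x≈4–12, 24–32 and 44–52 mm. I'll shift 0.8 mm sideways and lower into the notches.

Emit:
arm_command:
  plan:
    - [0,0.0008,0.006,-0.1]
    - [0,0,0.012,0]
    - [0,0,0.015,0]
    - [0,0,0.015,0]
    - [0,0,0.012,0]

```text
time: 25.3
eef_pos: [0.5145, 0.2298, 0.0919]
tool_rot: [-2.051, -2.379, 0.001]
wrist_force: [-0.2, -0.6, -2.1]
opening: 0.0117
grasp_force: 113.0
```

Emit:
arm_command:
  plan:
    - [0,0,0.009,0]
    - [0,0,0.006,0]
    - [0,0,0.004,0]
    - [0,0,0.002,0]
    - [0,0,0,0]

```text
time: 25.92
eef_pos: [0.5148, 0.2299, 0.0724]
tool_rot: [2.051, 2.38, 0.0]
wrist_force: [0.8, 1.1, -2.9]
opening: 0.0117
grasp_force: 113.0
```

Emit:
arm_command:
  plan:
    - [0,0,0.002,0]
    - [0,0,0.001,0]
    - [0,0,0,0]

```text
time: 26.3
eef_pos: [0.5147, 0.2299, 0.0692]
tool_rot: [-2.051, -2.38, 0.0]
wrist_force: [-0.4, 0.5, -1.8]
opening: 0.0117
grasp_force: 113.0
```

```bash
python3 - <<'E'
from chk import *
s=arm.sense();print(s['eef_pos'],s['wrist_force'],s['wrist_torque'])
t=cam('top');sc=cam('scene'); col(t,0,0)
def crop(c,u,v,w,h): return cv2.resize(c['img'][v:v+h,u:u+w],(400,300),interpolation=cv2.INTER_CUBIC)
cv2.imwrite('pics/c6.png',np.hstack([crop(t,190,190,100,75),crop(sc,215,255,100,75)])[:,:,::-1])
E
```

```text
[0.51469187 0.22987718 0.069246  ] [-0.39121858  0.45230446 -1.77066731] [0.11084196 0.01477211 0.0251836 ]
x: n, ymin,ymax, zmax
0 21 -14.0 14.0 11.5
4 44 -21.0 19.0 13.3
8 95 -21.0 20.0 12.6
12 11 -3.0 3.0 3.3
16 9 -3.0 4.0 2.7
20 5 -4.0 19.0 12.4
24 56 -21.0 22.0 13.6
28 89 -21.0 21.0 12.0
32 10 -3.0 4.0 3.2
36 8 -2.0 4.0 4.6
40 19 -19.0 19.0 12.8
44 48 -21.0 21.0 13.7
48 79 -20.0 20.0 13.1
52 8 -3.0 3.0 4.3
56 9 -3.0 3.0 3.5
60 10 -3.0 5.0 4.3
64 9 -3.0 4.0 4.5
68 9 -3.0 4.0 6.1
72 8 -3.0 3.0 3.1
76 10 -3.0 4.0 5.0
80 18 -14.0 9.0 4.0
84 38 -14.0 13.0 5.7
88 21 -11.0 11.0 5.1
92 10 -3.0 5.0 3.7
96 9 -2.0 4.0 2.4
100 1 2.0 2.0 0.1
```

View pics/c6.png

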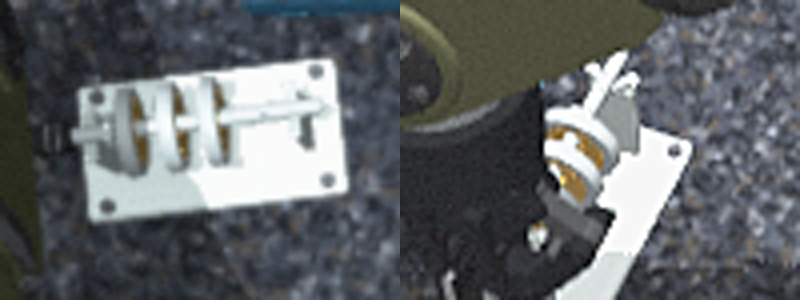

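The rod is over both notches with three collars between the posts, about 3 mm above its seat. Lowering in small steps until contact.

Emit:
arm_command:
  plan:
    - [0,0,0.001,0]
    - [0,0,0.001,0]
    - [0,0,0,0]

```text
time: 26.78
eef_pos: [0.5147, 0.2299, 0.0672]
tool_rot: [-2.051, -2.38, 0.0]
wrist_force: [-0.0, 0.2, -2.8]
opening: 0.0117
grasp_force: 113.0
```

Emit:
arm_command:
  plan:
    - [0,0,0.0007,0]
    - [0,0,0,0]

```text
time: 27.02
eef_pos: [0.5148, 0.2299, 0.0667]
tool_rot: [2.051, 2.379, 0.0]
wrist_force: [0.1, 0.8, -0.7]
opening: 0.0118
grasp_force: 113.2
```

Emit:
arm_command:
  plan:
    - [0,0,0.0005,0]
    - [0,0,0,0]

```text
time: 27.28
eef_pos: [0.5149, 0.2299, 0.0663]
tool_rot: [2.051, 2.379, 0.001]
wrist_force: [0.5, 0.6, 1.0]
opening: 0.012
grasp_force: 113.5
```

Emit:
arm_command:
  plan:
    - [0,0,0.0003,0]
    - [0,0,0,0]
  newtons: 20

```text
time: 27.52
eef_pos: [0.5149, 0.23, 0.0661]
tool_rot: [2.051, 2.379, 0.001]
wrist_force: [0.5, 0.1, 5.1]
opening: 0.012
grasp_force: 113.9
```

Emit:
arm_command:
  plan:
    - [0,0,0,0]
    - [0,0,0,0]
    - [0,0,0,0]
  claw: 0.018

```text
time: 27.9
eef_pos: [0.5145, 0.2298, 0.0655]
tool_rot: [-2.051, -2.38, 0.001]
wrist_force: [-0.2, -0.0, 0.6]
opening: 0.0181
grasp_force: 0.0
```

Emit:
arm_command:
  plan:
    - [0,0,0,0]
    - [0,0,0,0]
    - [0,0,0,0]
    - [0,0,0,0]
  claw: 0.045

```text
time: 28.4
eef_pos: [0.5147, 0.2299, 0.0658]
tool_rot: [-2.051, -2.38, -0.0]
wrist_force: [0.5, -0.6, -0.1]
opening: 0.0449
grasp_force: 0.0
```

Emit:
arm_command:
  plan:
    - [0,0,-0.01,0]
    - [0,0,-0.03,0]
    - [0,0,-0.05,0]
    - [0,0,-0.05,0]
    - [0,0,-0.05,0]

```text
time: 29.02
eef_pos: [0.5144, 0.2298, 0.2583]
tool_rot: [2.051, 2.379, 0.001]
wrist_force: [0.4, -0.1, 0.1]
opening: 0.045
grasp_force: 0.0
```

Emit:
arm_command:
  plan:
    - [0,-0.05,0,0]
    - [0,-0.05,0,0]
    - [0,-0.03,0,0]
    - [0,0,0,0]

```text
time: 29.52
eef_pos: [0.385, 0.2106, 0.257]
tool_rot: [2.05, 2.38, 0.003]
wrist_force: [0.1, -0.1, 0.2]
opening: 0.0454
grasp_force: 0.0
```

```bash
python3 - <<'E'
from h import *
s=arm.sense();print(s['eef_pos'],s['wrist_force'])
t=cam('top');sc=cam('scene')
q=cloud(t)[205:240,170:284].reshape(-1,3); d=np.array([.145,-.989,0]);l=np.array([.989,.145,0]); q=q-[.5218,.181,.065]
q=np.stack([q@d,q@l,q[:,2]],1)*1000
for a,b in((-70,-30),(12,20),(33,41),(60,75),(92,99)):
    w=q[(q[:,0]>a)&(q[:,0]<b)&(abs(q[:,1])<8)&(q[:,2]>-10)]; print(a,b,len(w),w.mean(0).round(1) if len(w) else'')
w=q[(q[:,2]>9)]; print('collar xs',np.histogram(w[:,0],range(-10,90,5)))
def crop(c,u,v,w,h): return cv2.resize(c['img'][v:v+h,u:u+w],(400,300),interpolation=cv2.INTER_CUBIC)
cv2.imwrite('pics/c7.png',np.hstack([crop(t,176,190,108,81),crop(sc,210,255,100,75)])[:,:,::-1])
E
```

```text
[0.38499964 0.2106455  0.25695181] [ 0.1433395  -0.05599079  0.23568323]
-70 -30 173 [-50.1  -0.3   5.7]
12 20 17 [15.8 -0.1  2.1]
33 41 18 [36.1  0.3  2.4]
60 75 33 [67.   0.3  2.6]
92 99 16 [95.3 -0.2  3.2]
collar xs (array([ 0,  4, 17, 30,  0,  0, 22, 31,  0,  0, 23, 27,  0,  0,  0,  0,  0,
        0,  0]), array([-10,  -5,   0,   5,  10,  15,  20,  25,  30,  35,  40,  45,  50,
        55,  60,  65,  70,  75,  80,  85]))
```

View pics/c7.png

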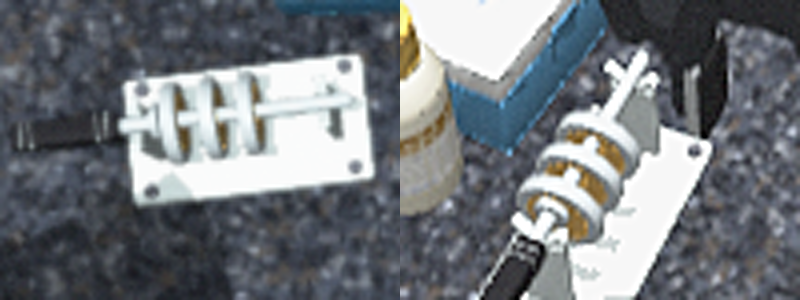

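The rod lies level in both notches as before, with all three collars on it between flange and tip. The gripper is clear, so I'm handing in.

```bash
python3 -c "
from station import arm
print(arm.hand_in())"
```

```text
the job is handed in; nothing more can be done
None
```

The job is done and handed in at about 30 s: the rod went through all three collars with no hard contact at any reading, lifted them out of the rack together, and now lies back in both notches of its stand with the collars on it, the gripper clear.

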